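# Open the sample case and bring the plate on to the viewing pane

## Task

Swing the clear cover of the viewing case fully open until it rests on its stop, then lift the clamp bar upright to its stop. Then slide the sample plate out from beneath it, flat along the deck without lifting it off, and leave it lying centred and square on the dark glass pane, let go, with the cover and the bar still up. Leave everything else where it is.

Things in the scene. Friction and masses are not known exactly. Their poses are not given: they have to be found in the camera images.
- case: viewing case, fixed to the desk: a flat dark plinth 160 mm (its x, depth) by 340 mm (its y, width), 30 mm high, with a clear cover over it. Origin at the centre of the underside, on the desk; x points away from the robot, y left, z up. Its top is the deck, 30 mm above the origin. The cover is hinged on the deck's far edge; the clamp bar crosses the right half of the deck, the dark glass pane fills the left half
- cover (a joint): angle of the clear cover, rad: 0 shut, 2.0 open on its stop, leaning back beyond the vertical. The cover is a five-sided shell 160 x 340 x 55 mm, walls 4 mm, 0.35 kg, with a damped hinge parallel to the case's y. Let go below about 1.05 rad it sinks shut, let go beyond about 1.2 rad it sinks open on to its stop by itself in a second or two
- cover_handle (a point): middle of the grip of the cover's handle: a round steel bar of 10 mm diameter, 90 mm long along the case's y (80 mm clear between its end posts), 30 mm in front of the cover's front wall and 20 mm higher than its top, 105 mm above the desk when shut. Moves with the cover (its axes); the hinge lies 190 mm behind and 75 mm below it when shut. The bar can turn between fingers
- cover_hinge (a point): point on the cover's hinge line at the middle of the deck's far edge, 30 mm above the desk; the hinge line runs along its y
- clamp (a joint): angle of the clamp bar, rad: about 0 lying down over the sample plate (it may start up to 0.1 up), 1.45 standing upright on its stop. Stiff hinge: it stays where it is left; about 0.1 N m turns it
- clamp_grip (a point): middle of the grip of the clamp bar's wire bail: round steel wire, 8 mm diameter, along the case's y, 48 mm clear between its side arms, at the front end of the aluminium bar (98 x 20 x 10 mm, crosspiece 62 mm wide at its front); 35 mm above the deck when down. Moves with the bar (its axes). The hinge lies 118 mm behind and 24 mm below it when down. The wire can turn between fingers
- clamp_hinge (a point): point on the clamp bar's hinge line, 41 mm above the desk, 58 mm beyond (+x) the case's centre and 105 mm to its right; the hinge line runs along its y
- plate: loose aluminium sample plate, 50 mm (x) by 130 mm (y) by 5 mm, 0.07 to 0.2 kg, lying on the deck with its right part under the clamp bar. Origin at the centre of its underside; y along its length, to the left. An upright finger tab stands on it 50 mm to +y of the origin; an 8 mm high rib runs across its right end (-y) and cannot pass under the lowered bar
- plate_tab (a point): point in the plate's finger tab, 30 mm above the plate's underside and 50 mm to +y of its origin. The tab is 12 mm thick (plate's x), 30 mm long (plate's y) and ends 40 mm above the plate's underside
- pane (a point): centre of the dark glass pane in the deck, flush with it: 74 mm (x) by 154 mm (y), bordered by a thin white line, 75 mm to the left of the case's centre; axes as the case's
- weight: bystander: small steel weight, 26 mm across, 14 mm high, on the deck behind the pane's right end; origin at its underside
- disc_stack: bystander: stack of round plates in an open printed holder 84 x 84 x 44 mm, left of the case; origin at its underside
- screwdriver: bystander: screwdriver lying right of the case
- strip: bystander: white printed strip 90 x 24 x 6 mm lying on the right
- glue: bystander: white bottle 40 mm across, 100 mm high, on the right
- mug: bystander: white mug 80 mm across, 90 mm high, on the left
- bin: bystander: printed open bin 100 x 130 x 50 mm, on the left

How it is judged:
By the outcome, as a careful person would: the job done as asked, in the order asked, and still so for the second after the job is handed in, with the robot touching nothing.
It also fails if it takes over 64 s, if anything falls off the work surface, if the arm or the gripper's body presses on something with over 40 N, if the wrist force passes 120 N, or if a joint passes its speed limit or range.

## Robot

A 6-joint arm with a two-finger parallel gripper is mounted at the origin on the work surface. World frame = base frame: x ahead of the robot, y to its left, z up, the work surface at z = 0. Lengths are in m, angles in rad, forces in N, time in s.
With the tool pointing down it reaches from about 0.375 to 0.975 m from the base axis. Payload 3.8 kg.
Tool frame: the origin (TCP) lies on the mounting face of the last link; the fingertips stand 173 mm ahead of it and the grasp point (between the pads) lies 155 mm ahead of it; z points along the fingers, y is the direction in which the jaws open and shut (so a half turn about z gives the same grasp; the last joint's range is limited). The gripper opens to 85 mm and grips with 20 to 120 N. Pads are 22 mm wide; open, the fingers measure 114 mm over their backs; the gripper's body (76 mm by 85 mm) begins 54 mm behind the grasp point. The pads swing forward as they close: fully open they stand 13 mm farther back than shut.
Start: joints at [-1.368, 0.264, 1.604, -0, 1.274, -0.037], TCP at [0.16, -0.656, 0.405] pointing down, gripper open.
Joint ranges: [-2.63, 2.63], [-0.94, 2.18], [0.31, 2.57], [-1.31, 4.45], [0, 2.66], [-2.55, 2.55]. Speed limits (rad/s): [2.57, 2.57, 3.14, 3.14, 3.14, 3.14].

## Interface

Orientations are given as a rotation vector (axis times angle).
In Python, from workcell import bot, imaging, order gives the robot as it stands. The module is installed in compiled form; this text tells all that it offers.
- The arm moves only by the shell command python3 -m creep 'ROWS' [OPENING] [FORCE]. ROWS is JSON, a list of rows, each an object with "slide": the shift along the tool's x, y, z each as a share of 25 mm, from -1 to 1, a list of three; "angular": the turn, a rotation vector about the tool's x, y, z each as a share of 4 degrees, from -1 to 1, a list of three. A call has 1 to 5 rows; each row shifts and turns the commanded pose from where the row before left it, along the tool's axes as they then stand; what a row does not reach is not made up. A row lasts 1/12 s, in which the tool goes at most 41.7 mm and 7.16 degrees, less where a joint would pass 70% of its speed; a pose out of reach is approached as far as the arm can. A call with a number of a shift or a turn outside -1 to 1 is refused whole. A call with a gripper value outside its range is refused whole. OPENING is the closure, from -1 (fully open) to 1 (shut), set as the call begins (- or left out, the last holds). The fingers move at their own pace and stop on an object; FORCE is the grip in N (left out, the last holds). Time passes only in rows, so rows that do not move let the fingers close. It gives the time, the measured TCP pose, the force and the opening at its end, in the units of the state.
- bot.read_state(): the state, without advancing time (a new reading comes with each control period).
- imaging.read_camera(name): name is "scene" or "top" or "wrist"; returns (picture, depth): 420x560x3 uint8, red, green, blue; 420x560 float32, m along the optical axis (not along the pixel's ray), 0 where there is no reading.
- imaging.camera_model(name): a dict with "fovy" (degrees; the focal length in pixels is half the picture's height over the tangent of half this angle, whatever the lens; pixels are square), "cx", "cy" (the principal point, pixels), "camera_from_world" (4x4, takes a point from world to camera coordinates); the wrist camera has in their place "tool_from_camera" (4x4, takes a point from camera to tool coordinates, whose origin is the TCP and whose axes are the flange's). Camera axes: x right, y down, z forward; pixel columns grow to the right and rows downward; lengths in m; the calibration is good to about 2 mm. A picture is of the moment at which its call begins: read the wrist's pose just before it. camera_model takes no time and is no camera call.
- order.finish_job(): hands the job in, once; it reports no verdict.
The state is a dict: "time": time; "q": joint angles; "joint_vel": joint speeds; "joint_torque": joint torques, N m; "tool_pos": TCP position; "tcp_rot": TCP orientation; "wrist_force": force on the tool from outside, world axes, zero at the start; "torque": the same for the moment, N m; "width": opening from 0.0 (shut) to 1.0 (fully open).
Only numpy, scipy, OpenCV 4.12 (cv2) and the standard library are available. Lean on these libraries where they do the work, as an engineer would, in place of code of your own. Each camera call takes 0.05 s, during which the arm holds its last target.

## Working session

There is one attempt and no reset: what is moved stays moved. The work goes in short steps, Python scripts to look and compute and a shell command to move; the robot and the scene stay as the last step left them, time stands still between calls to the robot, and variables do not carry over. Pictures are saved under pics/ and viewed, and the job is handed in when it is done.

```bash
mkdir -p pics; ls; python3 - <<'E'
from workcell import bot, imaging
import cv2,numpy as np
print(bot.read_state())
for n in ["scene","top"]:
    p,d=imaging.read_camera(n); cv2.imwrite(f"pics/{n}0.png",p[:,:,::-1]); np.savez(f"pics/{n}0.npz",p=p,d=d)
    print(n,imaging.camera_model(n))
print(imaging.camera_model("wrist"))
E
```

```text
pics
{'time': 0.0, 'q': array([-1.36790717e+00,  2.64749882e-01,  1.60537797e+00,  3.02878358e-05,
        1.27368204e+00, -3.68597678e-02]), 'joint_vel': array([ 0.00073599,  0.00065858,  0.00241496, -0.00076075,  0.00207598,
       -0.00047532]), 'joint_torque': array([-5.89705032e-04, -5.15106690e+01, -3.67316544e+01, -1.95087337e-04,
        1.30297575e-02, -3.12131760e-05]), 'tool_pos': array([ 0.16024513, -0.65535072,  0.40336165]), 'tcp_rot': array([-3.11685303e+00, -3.75417037e-01,  2.43303782e-04]), 'wrist_force': array([ 1.01509641, -0.35122414, -0.2475521 ]), 'torque': array([-0.02108783, -0.01273484, -0.01497511]), 'width': 1.0043427084668963}
scene {'fovy': 54.318039507040986, 'cx': 279.71404204147535, 'cy': 210.69588245920275, 'camera_from_world': array([[-0.81250681,  0.58270142,  0.01708048,  0.45173196],
       [ 0.46465875,  0.66504784, -0.58463973, -0.23958728],
       [-0.35202974, -0.46708717, -0.81111321,  1.31528382],
       [ 0.        ,  0.        ,  0.        ,  1.        ]])}
top {'fovy': 56.71739860448709, 'cx': 275.08256535730965, 'cy': 213.6767547259457, 'camera_from_world': array([[-0.01593472, -0.99923314, -0.03576607,  0.03968571],
       [-0.982426  ,  0.02229979, -0.1853156 ,  0.56597358],
       [ 0.18597107,  0.03218457, -0.98202796,  1.13356149],
       [ 0.        ,  0.        ,  0.        ,  1.        ]])}
{'fovy': 71.41874723581111, 'cx': 281.63136535150113, 'cy': 213.858830945985, 'tool_from_camera': array([[ 3.51796609e-04, -9.51997123e-01, -3.06106769e-01,
         7.78463336e-02],
       [ 9.99999646e-01,  1.01128703e-04,  8.34748774e-04,
        -4.38561693e-04],
       [-7.63722250e-04, -3.06106954e-01,  9.51996822e-01,
         2.91959289e-02],
       [ 0.00000000e+00,  0.00000000e+00,  0.00000000e+00,
         1.00000000e+00]])}
```

View pics/scene0.png

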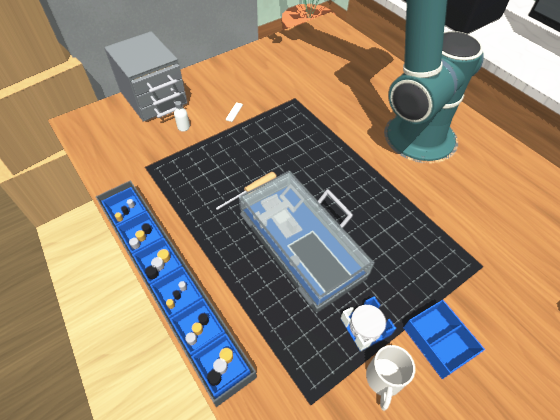

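View pics/top0.png

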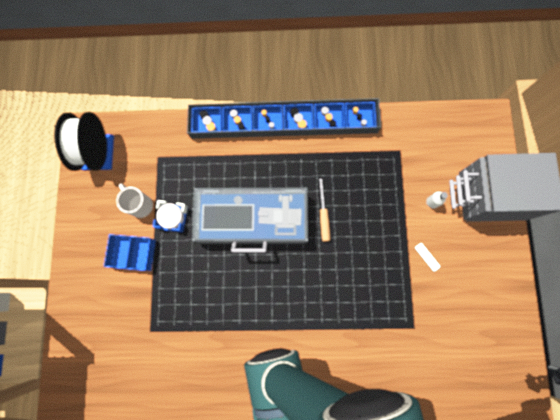

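```bash
cat > h.py <<'E'
import numpy as np,cv2
from workcell import bot,imaging
from scipy.spatial.transform import Rotation as R
def cam(n,st=None):
    m=imaging.camera_model(n); f=210/np.tan(np.radians(m['fovy']/2))
    if n=='wrist':
        T=np.eye(4);T[:3,:3]=R.from_rotvec(st['tcp_rot']).as_matrix();T[:3,3]=st['tool_pos'];W=T@m['tool_from_camera']
    else: W=np.linalg.inv(m['camera_from_world'])
    return f,m['cx'],m['cy'],W
def plane(c,uv,z):
    f,cx,cy,W=c; uv=np.atleast_2d(uv).astype(float)
    d=np.c_[(uv[:,0]-cx)/f,(uv[:,1]-cy)/f,np.ones(len(uv))]@W[:3,:3].T
    return W[:3,3]+d*((z-W[2,3])/d[:,2])[:,None]
def ray(c,uv):
    f,cx,cy,W=c; d=W[:3,:3]@np.array([(uv[0]-cx)/f,(uv[1]-cy)/f,1]); return W[:3,3],d/np.linalg.norm(d)
def two(r1,r2):
    (o1,d1),(o2,d2)=r1,r2; A=np.c_[d1,-d2]; s=np.linalg.lstsq(A,o2-o1,rcond=None)[0]
    p,q=o1+s[0]*d1,o2+s[1]*d2; return (p+q)/2,np.linalg.norm(p-q)
def proj(c,P):
    f,cx,cy,W=c; q=(np.atleast_2d(P)-W[:3,3])@W[:3,:3]; return np.c_[q[:,0]/q[:,2]*f+cx,q[:,1]/q[:,2]*f+cy]
E
python3 - <<'E'
import cv2
a=cv2.imread("pics/top0.png")[175:265,180:340];cv2.imwrite("pics/topc.png",cv2.resize(a,None,fx=5,fy=5,interpolation=cv2.INTER_CUBIC))
a=cv2.imread("pics/scene0.png")[165:315,230:390];cv2.imwrite("pics/scenec.png",cv2.resize(a,None,fx=4,fy=4,interpolation=cv2.INTER_CUBIC))
E
```

```text
(no output)
```

View pics/topc.png

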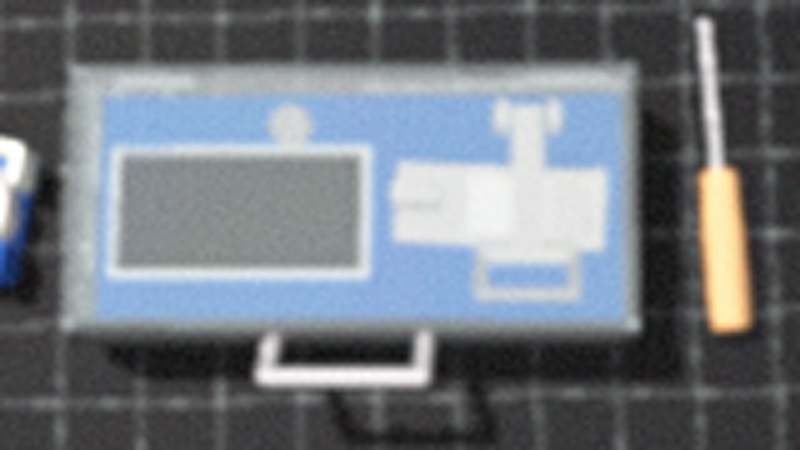

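View pics/scenec.png

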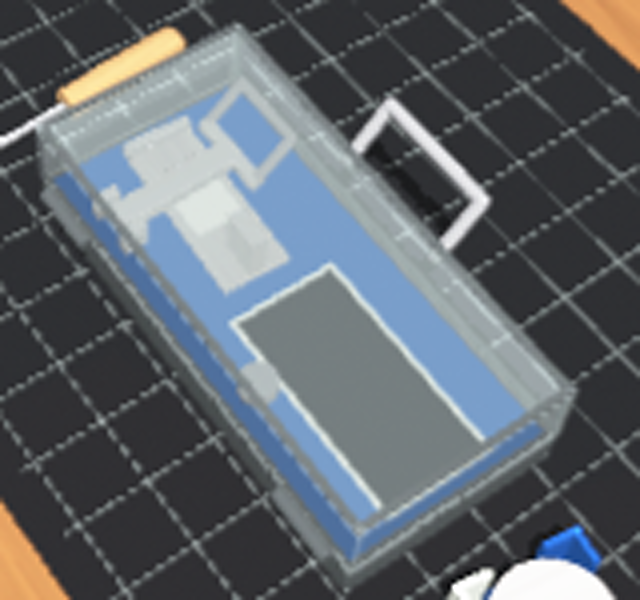

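```bash
python3 - <<'E'
from h import *
c=cam('top');m=lambda a:(np.array(a,float)+.5)/5-.5+[180,175]
P=plane(c,m([(113,150),(369,148),(366,273),(110,273)]),.03);print('pane mid-border TL TR BR BL',P.round(4))
print(P.mean(0), 'len',np.linalg.norm(P[0]-P[1]),np.linalg.norm(P[1]-P[2]))
d=(P[0]+P[3]-P[1]-P[2])[:2];print('yaw',np.degrees(np.arctan2(-d[0],d[1])))
H=plane(c,m([(258,376),(432,376)]),.105);print('handle',H.round(4),H.mean(0))
s=cam('scene');ms=lambda a:(np.array(a,float)+.5)/4-.5+[230,165]
e1=two(ray(s,ms((392,102))),ray(c,m((432,378))));e2=two(ray(s,ms((486,203))),ray(c,m((258,378))));print(e1,e2,(e1[0]+e2[0])/2)
h=(H[0]-H[1]);print('yaw h',np.degrees(np.arctan2(-h[0],h[1])))
P=plane(s,ms([(232,322),(332,266),(484,440),(378,510)]),.03);print('scene pane',P.round(4),P.mean(0))
P=plane(c,m([(397,160),(608,170),(606,250),(392,241)]),.035);print('plate TL TR BR BL',P.round(4),P.mean(0))
E
```

```text
pane mid-border TL TR BR BL [[0.6054 0.2586 0.03  ]
 [0.6029 0.097  0.03  ]
 [0.5238 0.0993 0.03  ]
 [0.5272 0.259  0.03  ]]
[0.56479975 0.17851524 0.03      ] len 0.16163143583549483 0.07914070798530015
yaw -1.0550996266958417
handle [[0.454  0.1551 0.105 ]
 [0.452  0.0548 0.105 ]] [0.45300645 0.10497818 0.105     ]
(array([0.44990348, 0.05636584, 0.10254771]), np.float64(0.003683627174391915)) (array([0.45335625, 0.1541903 , 0.10609723]), np.float64(0.00199627790026516)) [0.45162987 0.10527807 0.10432247]
yaw h -1.1066703198128778
scene pane [[0.6016 0.097  0.03  ]
 [0.5237 0.1003 0.03  ]
 [0.526  0.2512 0.03  ]
 [0.6073 0.2496 0.03  ]] [0.56466081 0.17453958 0.03      ]
plate TL TR BR BL [[ 0.5937  0.0791  0.035 ]
 [ 0.5843 -0.0519  0.035 ]
 [ 0.5342 -0.0492  0.035 ]
 [ 0.5427  0.0827  0.035 ]] [0.56372717 0.01516914 0.035     ]
```

```bash
Z='{"slide":[0,0,0],"angular":[0,0,-1]}'; python3 -m creep '[{"slide":[0.4,0,0],"angular":[0,0,-1]},{"slide":[0.4,0,0],"angular":[0,0,-1]},{"slide":[0.4,0,0],"angular":[0,0,-1]},{"slide":[0.4,0,0],"angular":[0,0,-1]},{"slide":[0.4,0,0],"angular":[0,0,-1]}]' 0.1 30
python3 -m creep '[{"slide":[0,0,0],"angular":[0,0,-1]},{"slide":[0,0,0],"angular":[0,0,-1]},{"slide":[0,0,0],"angular":[0,0,-1]},{"slide":[0,0,0],"angular":[0,0,-1]},{"slide":[0,0,0],"angular":[0,0,-1]}]'
python3 -m creep '[{"slide":[0,0.5,0],"angular":[0,0,-1]},{"slide":[0,0.5,0],"angular":[0,0,-1]},{"slide":[0,0.5,0],"angular":[0,0,-1]},{"slide":[0,0.5,0],"angular":[0,0,-1]},{"slide":[0,0.5,0],"angular":[0,0,-1]}]'
python3 -m creep '[{"slide":[0,1,0],"angular":[0,0,-1]},{"slide":[0,1,0],"angular":[0,0,-1]},{"slide":[0,1,0],"angular":[0,0,-1]},{"slide":[0.5,0.8,0],"angular":[0,0,-0.8]},{"slide":[1,0.5,0],"angular":[0,0,0]}]'
python3 -c "
from h import *
s=bot.read_state();print(s['tool_pos'],R.from_rotvec(s['tcp_rot']).as_matrix().round(3),s['width'],s['q'])"
```

```text
time: 0.52
tool_pos: [0.2069, -0.6369, 0.4038]
tcp_rot: [-3.004, -0.916, -0.0]
wrist_force: [-1.4, -0.1, 0.1]
width: 0.454
time: 0.93
tool_pos: [0.2066, -0.637, 0.4039]
tcp_rot: [-2.799, -1.424, -0.0]
wrist_force: [-0.1, -0.4, 0.4]
width: 0.451
time: 1.35
tool_pos: [0.2616, -0.6669, 0.4038]
tcp_rot: [-2.509, -1.888, -0.001]
wrist_force: [-0.4, -0.3, 0.3]
width: 0.448
time: 1.77
tool_pos: [0.3699, -0.6481, 0.4029]
tcp_rot: [2.24, 2.203, 0.0]
wrist_force: [0.0, 0.7, 0.5]
width: 0.453
[ 0.36994392 -0.64813753  0.40288382] [[ 0.017  1.     0.   ]
 [ 1.    -0.017  0.   ]
 [ 0.     0.    -1.   ]] 0.453231987914517 [-1.08554729e+00  3.98991981e-01  1.43086848e+00  1.61631826e-04
  1.31165106e+00 -1.06901544e+00]
```

```bash
for i in 1; do
python3 -m creep '[{"slide":[1,0.2,0],"angular":[0,0,0]},{"slide":[1,0.2,0],"angular":[0,0,0]},{"slide":[1,0.2,0],"angular":[0,0,0]},{"slide":[1,0.2,0],"angular":[0,0,0]},{"slide":[1,0.2,0],"angular":[0,0,0]}]'
python3 -m creep '[{"slide":[1,0.2,0],"angular":[0,0,0]},{"slide":[1,0.2,0],"angular":[0,0,0]},{"slide":[1,0.2,0],"angular":[0,0,0]},{"slide":[1,0.2,0],"angular":[0,0,0]},{"slide":[1,0.2,0],"angular":[0,0,0]}]'
python3 -m creep '[{"slide":[1,0.1,0],"angular":[0,0,0]},{"slide":[1,0,0],"angular":[0,0,0]},{"slide":[1,0,0],"angular":[0,0,0]},{"slide":[1,0,0],"angular":[0,0,0]},{"slide":[1,0,0],"angular":[0,0,0]}]'
python3 -m creep '[{"slide":[1,0,0],"angular":[0,0,0]},{"slide":[1,0,0],"angular":[0,0,0]},{"slide":[1,0,0],"angular":[0,0,0]},{"slide":[1,0,0],"angular":[0,0,0]},{"slide":[1,0,0],"angular":[0,0,0]}]'
python3 -m creep '[{"slide":[1,0,0],"angular":[0,0,0]},{"slide":[1,0,0],"angular":[0,0,0]},{"slide":[1,0,0],"angular":[0,0,0]},{"slide":[1,0,0],"angular":[0,0,0]},{"slide":[0.6,0,0],"angular":[0,0,0]}]'
done
python3 - <<'E'
from h import *
s=bot.read_state();p,d=imaging.read_camera('wrist');cv2.imwrite('pics/w1.png',p[:,:,::-1]);np.savez('pics/w1.npz',pos=s['tool_pos'],rot=s['tcp_rot'])
print(s['tool_pos'],s['wrist_force'])
E
```

```text
time: 2.18
tool_pos: [0.3957, -0.5209, 0.4038]
tcp_rot: [-2.241, -2.2, -0.0]
wrist_force: [0.5, 0.8, 0.8]
width: 0.447
time: 2.6
tool_pos: [0.4229, -0.3964, 0.404]
tcp_rot: [-2.241, -2.2, -0.0]
wrist_force: [0.0, 0.1, 0.4]
width: 0.45
time: 3.02
tool_pos: [0.4274, -0.2716, 0.4041]
tcp_rot: [-2.241, -2.2, 0.0]
wrist_force: [0.7, 0.2, 1.4]
width: 0.449
time: 3.43
tool_pos: [0.4296, -0.1467, 0.4043]
tcp_rot: [-2.242, -2.2, 0.0]
wrist_force: [0.6, 0.8, 0.2]
width: 0.445
time: 3.85
tool_pos: [0.4317, -0.031, 0.4042]
tcp_rot: [-2.24, -2.201, -0.0]
wrist_force: [0.4, -0.6, -1.0]
width: 0.451
[ 0.43166946 -0.03100662  0.40424957] [ 0.36899261 -0.58120996 -1.0342555 ]
```

View pics/w1.png

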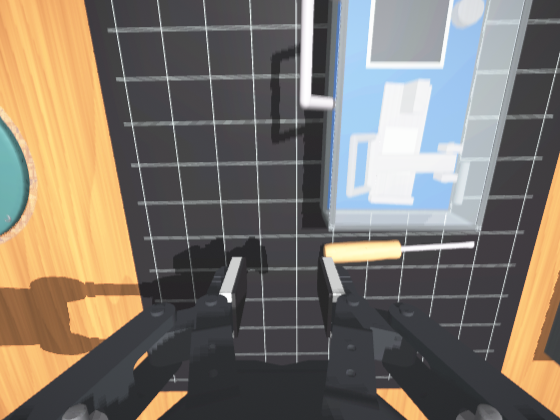

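```bash
python3 - <<'E'
from h import *
z=np.load('pics/w1.npz');s=dict(tool_pos=z['pos'],tcp_rot=z['rot']);c=cam('wrist',s)
print('handle',plane(c,[(306,104),(307,10)],.105).round(4))
print('pane corners', plane(c,[(369,66),(443,68)],.03).round(4), 'border right mid expected')
print('clamp bail', plane(c,[(348,194),(353,136)],.065).round(4))
print('bar',plane(c,[(370,190),(378,130),(455,145),(450,205)],.045).round(4))
print('case rim bottom right', plane(c,[(330,228),(478,230)],.085).round(4))
E
```

```text
handle [[0.4536 0.0606 0.105 ]
 [0.4538 0.1305 0.105 ]]
pane corners [[0.5263 0.101  0.03  ]
 [0.6056 0.0977 0.03  ]] border right mid expected
clamp bail [[ 0.5033 -0.0304  0.065 ]
 [ 0.5052  0.0308  0.065 ]]
bar [[ 0.533  -0.0311  0.045 ]
 [ 0.5367  0.0356  0.045 ]
 [ 0.6229  0.0182  0.045 ]
 [ 0.6284 -0.0507  0.045 ]]
case rim bottom right [[ 0.4816 -0.0621  0.085 ]
 [ 0.6387 -0.067   0.085 ]]
```

```bash

python3 -m creep '[{"slide":[1,0.2,0],"angular":[0,0,0]},{"slide":[1,0.2,0],"angular":[0,0,0]},{"slide":[1,0.2,0],"angular":[0,0,0]},{"slide":[1,0.2,0],"angular":[0,0,0]},{"slide":[1,0,0.5],"angular":[0,0,0]}]' 0.4
python3 -m creep '[{"slide":[0.45,0,1],"angular":[0,0,0]},{"slide":[0,0,1],"angular":[0,0,0]},{"slide":[0,0,1],"angular":[0,0,0]},{"slide":[0,0,0.7],"angular":[0,0,0]},{"slide":[0,0,0],"angular":[0,0,0]}]'
python3 - <<'E'
from h import *
s=bot.read_state();p,d=imaging.read_camera('wrist');cv2.imwrite('pics/w2.png',p[:,:,::-1]);print(s['tool_pos'],s['wrist_force'])
E
```

```text
time: 4.32
tool_pos: [0.456, 0.0926, 0.3944]
tcp_rot: [2.24, 2.198, 0.006]
wrist_force: [0.7, -0.2, 0.6]
width: 0.301
time: 4.73
tool_pos: [0.4524, 0.1024, 0.295]
tcp_rot: [-2.238, -2.198, 0.012]
wrist_force: [-0.5, 0.2, 0.2]
width: 0.299
[0.45236592 0.10236026 0.29503179] [-0.48429235  0.20223959  0.17176746]
```

View pics/w2.png

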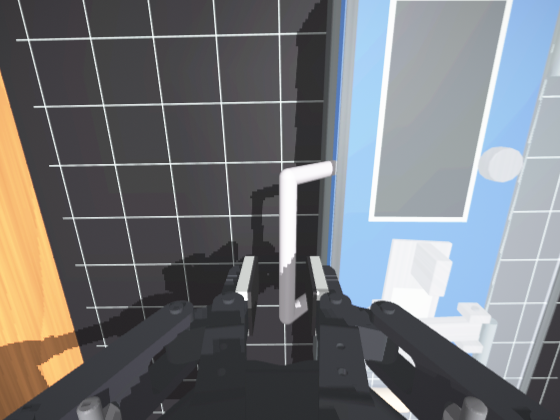

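```bash

python3 -m creep '[{"slide":[0,0.05,0.65],"angular":[0,0,0]},{"slide":[0,0,0.65],"angular":[0,0,0]},{"slide":[0,0,0],"angular":[0,0,0]}]'
python3 -m creep '[{"slide":[0,0,0],"angular":[0,0,0]},{"slide":[0,0,0],"angular":[0,0,0]},{"slide":[0,0,0],"angular":[0,0,0]},{"slide":[0,0,0],"angular":[0,0,0]}]' 1 30
python3 - <<'E'
from h import *
s=bot.read_state();p,d=imaging.read_camera('wrist');cv2.imwrite('pics/w3.png',p[:,:,::-1]);print(s['tool_pos'],s['wrist_force'],s['width'])
# arc waypoints
hx,hz=0.643,0.03;r=np.hypot(.19,.075);a0=np.arctan2(.075,-.19)
prev=None
for t in np.arange(0,81,5):
    a=a0-np.radians(t);x,zz=hx+r*np.cos(a),hz+r*np.sin(a)
    if prev: print(t,round(x,4),round(zz+.157,4),'y,z',round((x-prev[0])/.025,2),round(-(zz-prev[1])/.025,2))
    prev=(x,zz)
E
```

```text
time: 5.03
tool_pos: [0.4554, 0.1025, 0.2661]
tcp_rot: [-2.241, -2.199, 0.004]
wrist_force: [-0.6, -0.1, -1.2]
width: 0.3
time: 5.37
tool_pos: [0.4546, 0.1027, 0.2679]
tcp_rot: [-2.24, -2.198, 0.006]
wrist_force: [-7.3, 0.2, 1.5]
width: 0.098
[0.45459293 0.10273334 0.26792322] [-7.27241121  0.16919135  1.47300783] 0.09832082935608837
5 0.4603 0.2783 y,z 0.29 -0.65
10 0.4689 0.2939 y,z 0.35 -0.62
15 0.4789 0.3086 y,z 0.4 -0.59
20 0.4901 0.3225 y,z 0.45 -0.55
25 0.5025 0.3353 y,z 0.5 -0.51
30 0.516 0.347 y,z 0.54 -0.47
35 0.5304 0.3574 y,z 0.58 -0.42
40 0.5457 0.3666 y,z 0.61 -0.37
45 0.5617 0.3744 y,z 0.64 -0.31
50 0.5783 0.3808 y,z 0.67 -0.25
55 0.5955 0.3857 y,z 0.69 -0.2
60 0.613 0.389 y,z 0.7 -0.14
65 0.6307 0.3909 y,z 0.71 -0.07
70 0.6485 0.3912 y,z 0.71 -0.01
75 0.6663 0.3899 y,z 0.71 0.05
80 0.6839 0.3871 y,z 0.7 0.11
```

View pics/w3.png

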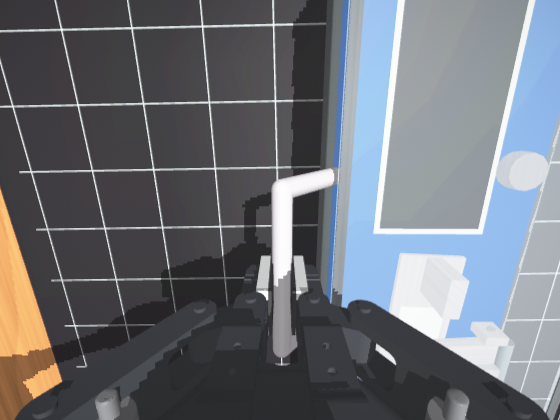

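```bash

python3 -m creep '[{"slide":[0,0.29,-0.65],"angular":[0,0,0]},{"slide":[0,0.35,-0.62],"angular":[0,0,0]}]' 1 40
python3 -m creep '[{"slide":[0,0.4,-0.59],"angular":[0,0,0]},{"slide":[0,0.45,-0.55],"angular":[0,0,0]},{"slide":[0,0.5,-0.51],"angular":[0,0,0]}]'
```

```text
time: 5.58
tool_pos: [0.4699, 0.1024, 0.2989]
tcp_rot: [-2.239, -2.197, 0.008]
wrist_force: [-4.6, -0.4, -1.7]
width: 0.095
time: 5.83
tool_pos: [0.5036, 0.1018, 0.342]
tcp_rot: [-2.238, -2.197, 0.01]
wrist_force: [-10.3, -0.6, 4.3]
width: 0.099
```

```bash

python3 -m creep '[{"slide":[0,0.54,-0.47],"angular":[0,0,0]},{"slide":[0,0.58,-0.42],"angular":[0,0,0]},{"slide":[0,0.61,-0.37],"angular":[0,0,0]},{"slide":[0,0.64,-0.31],"angular":[0,0,0]}]'
python3 -m creep '[{"slide":[0,0.67,-0.25],"angular":[0,0,0]},{"slide":[0,0.69,-0.2],"angular":[0,0,0]},{"slide":[0,0.7,-0.14],"angular":[0,0,0]},{"slide":[0,0.71,-0.07],"angular":[0,0,0]}]'
python3 - <<'E'
from h import *
p,d=imaging.read_camera('scene');cv2.imwrite('pics/s4.png',p[:,:,::-1])
E
```

```text
time: 6.17
tool_pos: [0.5647, 0.1006, 0.3837]
tcp_rot: [-2.242, -2.201, 0.001]
wrist_force: [-3.5, -0.3, 5.2]
width: 0.097
time: 6.5
tool_pos: [0.6348, 0.0993, 0.3997]
tcp_rot: [2.241, 2.2, 0.002]
wrist_force: [-3.2, -1.0, 1.0]
width: 0.095
```

View pics/s4.png

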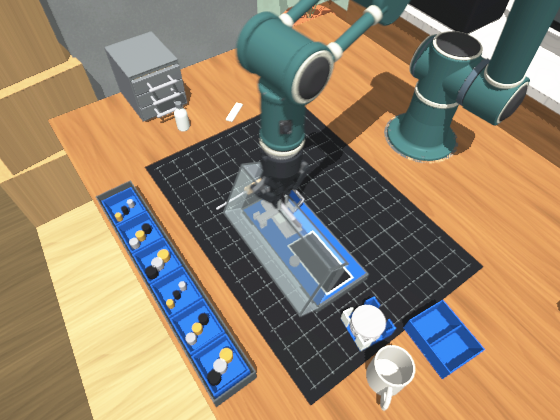

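Cover is up about 65° and following. Continue over, slowly, to about 95°.

```bash

python3 -m creep '[{"slide":[0,0.71,-0.01],"angular":[0,0,0]},{"slide":[0,0.71,0.05],"angular":[0,0,0]},{"slide":[0,0.7,0.11],"angular":[0,0,0]},{"slide":[0,0.69,0.17],"angular":[0,0,0]}]'
python3 -m creep '[{"slide":[0,0.67,0.23],"angular":[0,0,0]},{"slide":[0,0.65,0.28],"angular":[0,0,0]},{"slide":[0,0.3,0.15],"angular":[0,0,0]},{"slide":[0,0,0],"angular":[0,0,0]}]'
```

```text
time: 6.88
tool_pos: [0.7049, 0.0979, 0.3908]
tcp_rot: [2.241, 2.2, 0.002]
wrist_force: [-1.7, -0.6, 1.7]
width: 0.095
time: 7.22
tool_pos: [0.7465, 0.0971, 0.3728]
tcp_rot: [2.24, 2.198, 0.004]
wrist_force: [2.0, -1.5, 2.9]
width: 0.095
```

```bash

python3 -m creep '[{"slide":[0,0,0],"angular":[0,0,0]},{"slide":[0,0,-0.3],"angular":[0,0,0]},{"slide":[0,0,-1],"angular":[0,0,0]},{"slide":[0,0,-1],"angular":[0,0,0]},{"slide":[0,-1,-0.5],"angular":[0,0,0]}]' 0.2
python3 -m creep '[{"slide":[-1,-1,0],"angular":[0,0,0]},{"slide":[-1,-1,0],"angular":[0,0,0]},{"slide":[-1,-1,0],"angular":[0,0,0]},{"slide":[-1,-1,0],"angular":[0,0,0]},{"slide":[-1,-1,0],"angular":[0,0,0]}]'
python3 -m creep '[{"slide":[-0.6,-1,0],"angular":[0,0,0]},{"slide":[-0.3,-1,0],"angular":[0,0,0]},{"slide":[0,-1,0],"angular":[0,0,0]},{"slide":[0,-1,0],"angular":[0,0,0]},{"slide":[0,-0.5,0],"angular":[0,0,0]}]'
python3 - <<'E'
from h import *
p,d=imaging.read_camera('scene');cv2.imwrite('pics/s5.png',p[:,:,::-1])
s=bot.read_state();p,d=imaging.read_camera('wrist');cv2.imwrite('pics/w5.png',p[:,:,::-1]);np.savez('pics/w5.npz',pos=s['tool_pos'],rot=s['tcp_rot'],d=d)
print(s['wrist_force'])
E
```

```text
time: 7.63
tool_pos: [0.7214, 0.098, 0.4449]
tcp_rot: [2.24, 2.198, 0.007]
wrist_force: [1.1, -0.3, 1.5]
width: 0.398
time: 8.05
tool_pos: [0.5901, -0.0249, 0.4422]
tcp_rot: [-2.241, -2.202, -0.0]
wrist_force: [0.3, -0.9, -0.1]
width: 0.399
time: 8.47
tool_pos: [0.4762, -0.0448, 0.4418]
tcp_rot: [-2.241, -2.199, 0.001]
wrist_force: [-0.2, 0.6, -0.5]
width: 0.403
[-2.63720143  0.45689072 -0.6592373 ]
```

View pics/s5.png

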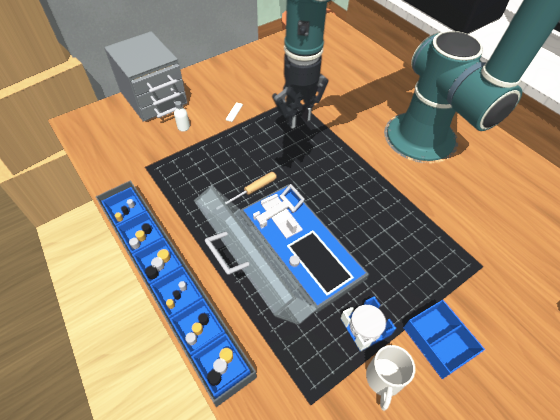

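View pics/w5.png

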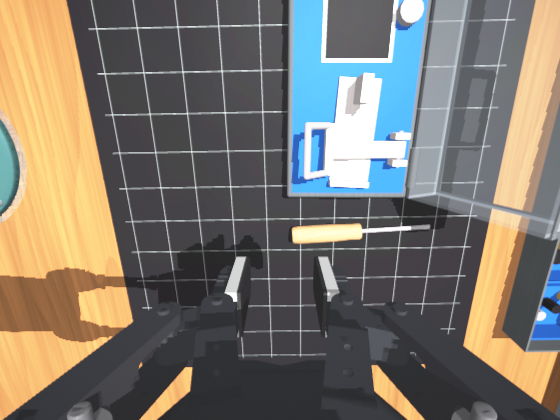

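```bash
python3 - <<'E'
from h import *
z=np.load('pics/w5.npz');s=dict(tool_pos=z['pos'],tcp_rot=z['rot']);c=cam('wrist',s);d=z['d']
for zz in (.065,.071,.077): print(zz,plane(c,[(307,125),(307,176)],zz).round(4))
f,cx,cy,W=c
def pt(u,v,k=2):
    D=d[v-k:v+k+1,u-k:u+k+1];q=np.min(D[D>0]);return (W[:3,:3]@(np.array([(u-cx)/f,(v-cy)/f,1])*q)+W[:3,3]).round(4)
for uv in [(307,135),(307,150),(307,165),(345,150),(385,150),(345,90),(367,80),(368,95)]: print(uv,pt(*uv,1))
a=cv2.imread('pics/w5.png')[0:210,280:440];cv2.imwrite('pics/w5c.png',cv2.resize(a,None,fx=2.8,fy=2.8,interpolation=cv2.INTER_CUBIC))
print('pane corners right',plane(c,[(322,61),(394,62)],.03).round(4))
E
```

```text
0.065 [[ 0.5041  0.028   0.065 ]
 [ 0.5046 -0.0306  0.065 ]]
0.071 [[ 0.5036  0.0281  0.071 ]
 [ 0.5041 -0.0295  0.071 ]]
0.077 [[ 0.5032  0.0282  0.077 ]
 [ 0.5036 -0.0284  0.077 ]]
(307, 135) [0.503  0.0177 0.0802]
(307, 150) [0.5031 0.0015 0.08  ]
(307, 165) [ 0.5033 -0.0153  0.0793]
(345, 150) [ 0.5512 -0.0019  0.0531]
(385, 150) [ 0.6005 -0.0031  0.05  ]
(345, 90) [0.5511 0.0665 0.0374]
(367, 80) [0.567  0.0729 0.0726]
(368, 95) [0.5692 0.058  0.0724]
pane corners right [[0.524  0.0992 0.03  ]
 [0.6088 0.0966 0.03  ]]
```

View pics/w5c.png

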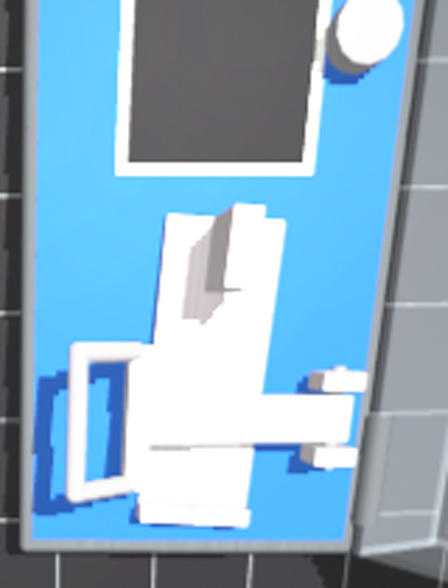

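```bash

python3 -m creep '[{"slide":[0.6,0.5,1],"angular":[0,0,0]},{"slide":[0.6,0.5,1],"angular":[0,0,0]},{"slide":[0.58,0.06,1],"angular":[0,0,0]},{"slide":[0,0,1],"angular":[0,0,0]},{"slide":[0,0,1],"angular":[0,0,0]}]' 0.4
python3 -m creep '[{"slide":[0,0,1],"angular":[0,0,0]},{"slide":[0,0,0.5],"angular":[0,0,0]},{"slide":[0,0,0],"angular":[0,0,0]}]' 
python3 - <<'E'
from h import *
s=bot.read_state();p,d=imaging.read_camera('wrist');cv2.imwrite('pics/w6.png',p[:,:,::-1]);print(s['tool_pos'],s['wrist_force'],s['width'],R.from_rotvec(s['tcp_rot']).as_matrix().round(3))
hx,hz=0.6195,0.041;r=np.hypot(.118,.024);a0=np.arctan2(.024,-.118)-.09
prev=None
for t in np.arange(0,79.1,6.5):
    a=a0-np.radians(t);x,zz=hx+r*np.cos(a),hz+r*np.sin(a)
    if prev: print(t,round(x,4),round(zz+.159,4),'y,z',round((x-prev[0])/.025,2),round(-(zz-prev[1])/.025,2))
    prev=(x,zz)
E
```

```text
time: 8.98
tool_pos: [0.5075, 0.0001, 0.3158]
tcp_rot: [2.24, 2.202, 0.002]
wrist_force: [-0.1, 0.1, 0.4]
width: 0.298
time: 9.23
tool_pos: [0.5055, -0.0005, 0.2754]
tcp_rot: [-2.238, -2.198, 0.007]
wrist_force: [-1.0, -0.4, -0.7]
width: 0.301
[ 0.50549347 -0.00052773  0.27543531] [-1.01000839 -0.4308101  -0.67026322] 0.3010177951342427 [[ 0.018  1.    -0.007]
 [ 1.    -0.018  0.001]
 [ 0.    -0.007 -1.   ]]
6.5 0.5088 0.2473 y,z 0.19 -0.51
13.0 0.5149 0.2596 y,z 0.24 -0.49
19.5 0.5223 0.271 y,z 0.3 -0.46
26.0 0.5309 0.2816 y,z 0.35 -0.42
32.5 0.5407 0.2911 y,z 0.39 -0.38
39.0 0.5516 0.2994 y,z 0.43 -0.33
45.5 0.5633 0.3065 y,z 0.47 -0.28
52.0 0.5757 0.3122 y,z 0.5 -0.23
58.5 0.5886 0.3164 y,z 0.52 -0.17
65.0 0.602 0.3191 y,z 0.53 -0.11
71.5 0.6156 0.3204 y,z 0.54 -0.05
78.0 0.6293 0.32 y,z 0.55 0.01
```

View pics/w6.png

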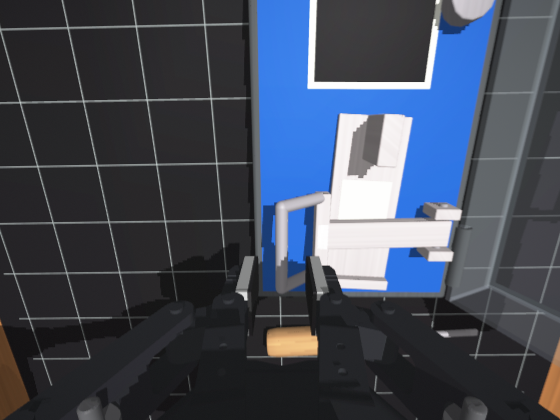

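```bash
python3 - <<'E'
from h import *
s=bot.read_state();c=cam('wrist',s);print(s['tool_pos'],plane(c,[(281,206),(283,288)],.0757).round(4))
E
```

```text
[ 0.50645828 -0.00067309  0.27741314] [[ 0.5052  0.0276  0.0757]
 [ 0.5055 -0.0301  0.0757]]
```

```bash

python3 -m creep '[{"slide":[0,0,0.6],"angular":[0,0,0]},{"slide":[0,-0.03,0.6],"angular":[0,0,0]},{"slide":[0,0,0.4],"angular":[0,0,0]},{"slide":[0,0,0],"angular":[0,0,0]}]' 0.55
python3 -m creep '[{"slide":[0,0,0],"angular":[0,0,0]},{"slide":[0,0,0],"angular":[0,0,0]},{"slide":[0,0,0],"angular":[0,0,0]}]' 1 40
python3 - <<'E'
from h import *
s=bot.read_state();p,d=imaging.read_camera('wrist');cv2.imwrite('pics/w7.png',p[:,:,::-1]);print(s['tool_pos'],s['wrist_force'],s['width'])
E
```

```text
time: 9.62
tool_pos: [0.506, -0.0009, 0.2381]
tcp_rot: [-2.241, -2.2, 0.002]
wrist_force: [-1.2, 0.1, 0.2]
width: 0.226
time: 9.87
tool_pos: [0.5046, -0.0009, 0.2389]
tcp_rot: [-2.239, -2.198, 0.006]
wrist_force: [-6.8, 0.2, -0.6]
width: 0.071
[ 0.5046302  -0.0009219   0.23891613] [-6.78350793  0.16858791 -0.59026629] 0.07134485958785565
```

View pics/w7.png

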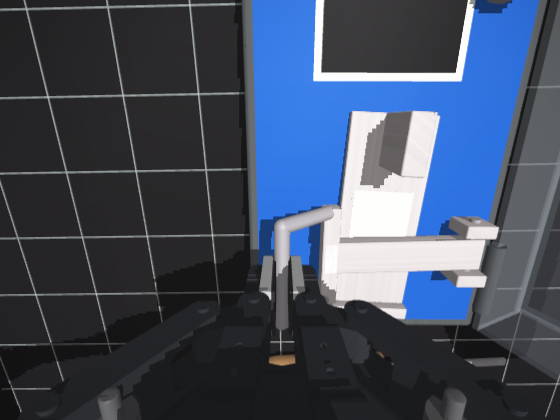

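Wire is between the pads (col 282, row 260–330), width 0.071. Lift along the arc.

```bash

python3 -m creep '[{"slide":[0,0.19,-0.51],"angular":[0,0,0]},{"slide":[0,0.24,-0.49],"angular":[0,0,0]},{"slide":[0,0.3,-0.46],"angular":[0,0,0]}]'
python3 -m creep '[{"slide":[0,0.35,-0.42],"angular":[0,0,0]},{"slide":[0,0.39,-0.38],"angular":[0,0,0]},{"slide":[0,0.43,-0.33],"angular":[0,0,0]},{"slide":[0,0.47,-0.28],"angular":[0,0,0]}]'
python3 -m creep '[{"slide":[0,0.5,-0.23],"angular":[0,0,0]},{"slide":[0,0.52,-0.17],"angular":[0,0,0]},{"slide":[0,0.53,-0.11],"angular":[0,0,0]}]'
python3 -m creep '[{"slide":[0,0.54,-0.05],"angular":[0,0,0]},{"slide":[0,0.4,0.01],"angular":[0,0,0]}]'
```

```text
time: 10.17
tool_pos: [0.5218, -0.0013, 0.2755]
tcp_rot: [-2.237, -2.196, 0.011]
wrist_force: [-10.4, -0.2, 3.2]
width: 0.068
time: 10.5
tool_pos: [0.5641, -0.0021, 0.314]
tcp_rot: [-2.239, -2.198, 0.006]
wrist_force: [-9.0, -0.2, 13.1]
width: 0.069
time: 10.75
tool_pos: [0.605, -0.003, 0.3269]
tcp_rot: [2.241, 2.2, 0.002]
wrist_force: [-3.6, -0.7, 5.4]
width: 0.07
time: 10.92
tool_pos: [0.6292, -0.0034, 0.328]
tcp_rot: [2.24, 2.199, 0.003]
wrist_force: [-12.9, -0.6, 19.4]
width: 0.066
```

```bash

python3 -m creep '[{"slide":[0,0.15,0.15],"angular":[0,0,0]},{"slide":[0,0,0],"angular":[0,0,0]}]'
python3 -m creep '[{"slide":[0,0.15,0],"angular":[0,0,0]},{"slide":[0,0,0],"angular":[0,0,0]}]'
python3 - <<'E'
from h import *
p,d=imaging.read_camera('scene');a=p[165:315,180:390,::-1];cv2.imwrite('pics/s7.png',cv2.resize(a,None,fx=3.5,fy=3.5,interpolation=cv2.INTER_CUBIC))
E
```

```text
time: 11.08
tool_pos: [0.6308, -0.0034, 0.328]
tcp_rot: [-2.24, -2.199, 0.006]
wrist_force: [-21.2, -0.3, 32.2]
width: 0.069
time: 11.25
tool_pos: [0.6322, -0.0035, 0.3279]
tcp_rot: [-2.236, -2.196, 0.013]
wrist_force: [-29.8, -0.6, 37.5]
width: 0.066
```

View pics/s7.png

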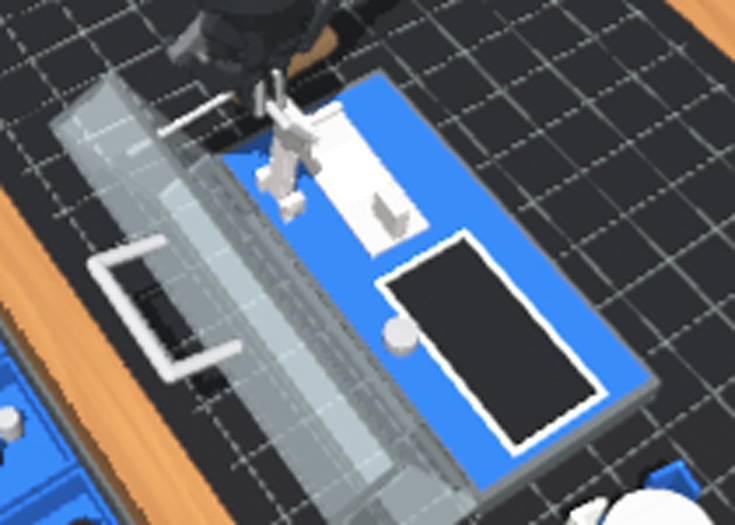

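```bash

python3 -m creep '[{"slide":[0,-0.15,-0.15],"angular":[0,0,0]},{"slide":[0,-0.1,0],"angular":[0,0,0]}]'
python3 -m creep '[{"slide":[0,0,0],"angular":[0,0,0]},{"slide":[0,0,0],"angular":[0,0,0]}]' 0.6
python3 -m creep '[{"slide":[0,0,-0.3],"angular":[0,0,0]},{"slide":[0,0,-0.8],"angular":[0,0,0]},{"slide":[0,0,-1],"angular":[0,0,0]},{"slide":[0,0,-1],"angular":[0,0,0]},{"slide":[0,-1,0],"angular":[0,0,0]}]'
python3 -m creep '[{"slide":[0,-1,0],"angular":[0,0,0]},{"slide":[0,-1,0],"angular":[0,0,0]},{"slide":[0,-1,0],"angular":[0,0,0]},{"slide":[0,-1,0],"angular":[0,0,0]},{"slide":[0,0,0],"angular":[0,0,0]}]'
python3 - <<'E'
from h import *
p,d=imaging.read_camera('scene');a=p[165:315,180:390,::-1];cv2.imwrite('pics/s8.png',cv2.resize(a,None,fx=3.5,fy=3.5,interpolation=cv2.INTER_CUBIC))
p,d=imaging.read_camera('top');cv2.imwrite('pics/t8.png',p[:,:,::-1])
s=bot.read_state();p,d=imaging.read_camera('wrist');cv2.imwrite('pics/w8.png',p[:,:,::-1]);np.savez('pics/w8.npz',pos=s['tool_pos'],rot=s['tcp_rot'],d=d)
E
```

```text
time: 11.47
tool_pos: [0.6288, -0.0034, 0.3283]
tcp_rot: [2.241, 2.199, 0.002]
wrist_force: [-0.7, -0.0, 6.3]
width: 0.071
time: 11.63
tool_pos: [0.6295, -0.0033, 0.3261]
tcp_rot: [2.24, 2.199, 0.003]
wrist_force: [-0.1, -0.4, 0.5]
width: 0.199
time: 12.05
tool_pos: [0.6084, -0.0031, 0.409]
tcp_rot: [2.235, 2.194, 0.014]
wrist_force: [1.3, -0.4, 1.9]
width: 0.201
time: 12.47
tool_pos: [0.5008, -0.0008, 0.4018]
tcp_rot: [-2.24, -2.199, 0.003]
wrist_force: [-0.1, 0.4, -0.5]
width: 0.201
```

View pics/s8.png

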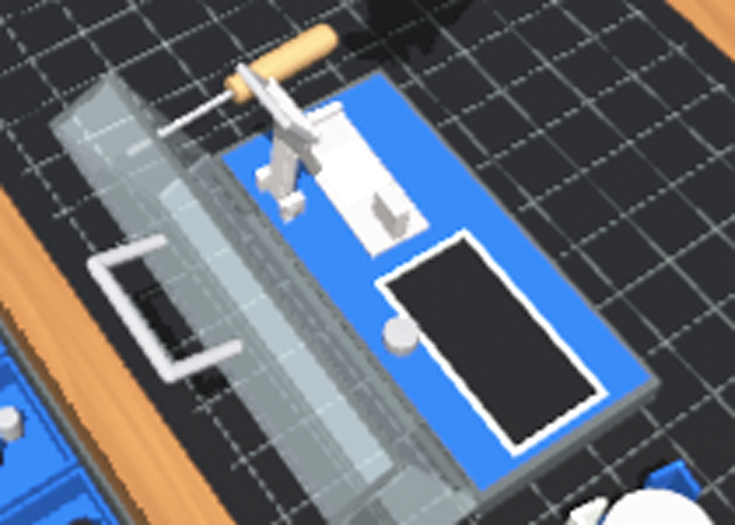

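View pics/w8.png

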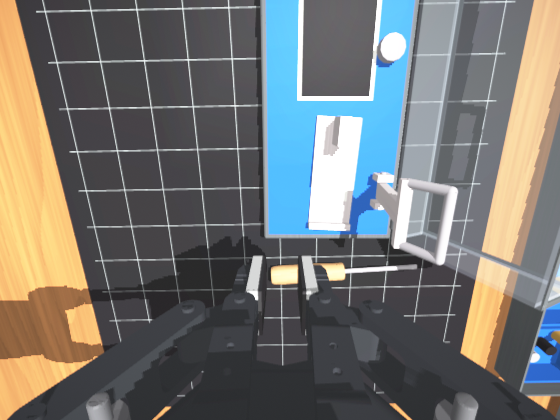

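```bash
python3 - <<'E'
from h import *
z=np.load('pics/w8.npz');s=dict(tool_pos=z['pos'],tcp_rot=z['rot']);c=cam('wrist',s);d=z['d'];f,cx,cy,W=c
v,u=np.mgrid[0:420,0:560];P=np.stack([(u-cx)/f*d,(v-cy)/f*d,d],-1)@W[:3,:3].T+W[:3,3]
reg=(d>0)&(P[...,0]>.49)&(P[...,0]<.64)&(P[...,1]>-.06)&(P[...,1]<.1)
img=cv2.imread('pics/w8.png').astype(int)
white=(img.min(2)>100)
m=reg&white&(P[...,0]<.6)
for nm,lo,hi in (('plate',.03,.041),('rib',.041,.05),('tab',.06,.085)):
    k=m&(P[...,2]>lo)&(P[...,2]<hi); q=P[k]; print(nm,len(q),q.mean(0).round(4) if len(q) else '',q.min(0).round(4),q.max(0).round(4))
k=m&(u>300)&(u<366)&(v>108)&(v<235)
cs,_=cv2.findContours(k.astype(np.uint8),cv2.RETR_EXTERNAL,cv2.CHAIN_APPROX_NONE);cc=max(cs,key=cv2.contourArea)
print(cv2.boxPoints(cv2.minAreaRect(plane(c,cc[:,0,:],.035)[:,:2].astype(np.float32)*1000)),cv2.minAreaRect(plane(c,cc[:,0,:],.035)[:,:2].astype(np.float32)*1000))
k=reg&(P[...,0]>.595)&(P[...,1]<.04)&(P[...,2]>.1);q=P[k];print('bar',q.min(0),q.max(0))
a=cv2.imread('pics/w8.png')[0:250,250:470];cv2.imwrite('pics/w8c.png',cv2.resize(a,None,fx=2.4*1,fy=2.4,interpolation=cv2.INTER_CUBIC))
print('pane right', plane(c,[(299,99),(372,99)],.03).round(4))
E
```

```text
plate 4565 [0.5634 0.0206 0.0362] [ 0.4907 -0.06    0.0301] [0.5996 0.1    0.0409]
rib 331 [ 0.5597 -0.0309  0.0444] [ 0.5348 -0.0501  0.041 ] [0.5843 0.0804 0.0496]
tab 427 [0.5663 0.0659 0.0706] [0.5602 0.0511 0.06  ] [0.5739 0.0802 0.0738]
[[534.28845  -52.100544]
 [587.1221   -55.21668 ]
 [595.1095    80.209595]
 [542.2759    83.32573 ]] ((564.698974609375, 14.054523468017578), (135.66162109375, 52.92546081542969), 86.62459564208984)
bar [ 0.60186092 -0.03433497  0.10014614] [0.632287   0.02969221 0.16816995]
pane right [[0.5247 0.099  0.03  ]
 [0.6048 0.0975 0.03  ]]
```

View pics/w8c.png

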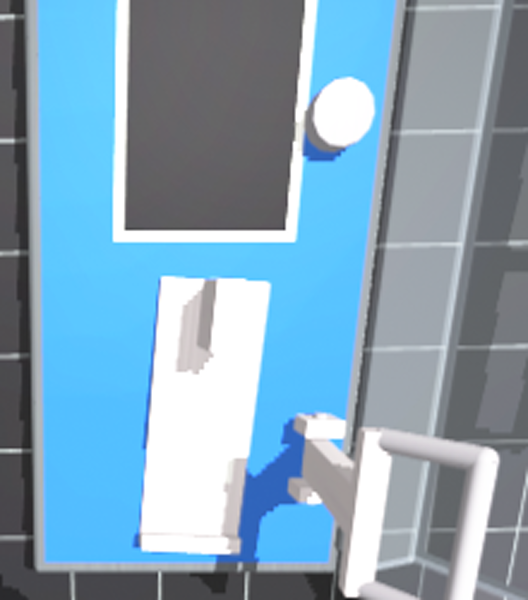

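```bash

python3 -m creep '[{"slide":[1,0.6,0],"angular":[0,0,0.58]},{"slide":[1,0.6,0],"angular":[0,-1,0]},{"slide":[1,0.6,0],"angular":[0,-1,0]},{"slide":[0.6,0.6,0.8],"angular":[0,0,0]},{"slide":[0,0.3,1],"angular":[0,0,0]}]' 0.4
python3 -m creep '[{"slide":[0,0,0.8],"angular":[0,0,0]},{"slide":[0,0,0],"angular":[0,0,0]}]'
cat > rem.py <<'E'
from h import *
import sys
s=bot.read_state();M=R.from_rotvec(s['tcp_rot']).as_matrix();G=s['tool_pos']+.155*M[:,2]
T=np.array([float(a) for a in sys.argv[1:4]])
print('tcp',s['tool_pos'].round(4),'G',G.round(4),'rem tool',(M.T@(T-G)/.025).round(2),'tx yaw',np.degrees(np.arctan2(M[1,0],M[0,0])).round(2),'f',s['wrist_force'].round(1),s['width'].round(3));print(M.round(3))
E
python3 rem.py .5664 .0715 .062
```

```text
time: 13.03
tool_pos: [0.5795, 0.0826, 0.3555]
tcp_rot: [2.207, 2.088, -0.144]
wrist_force: [0.6, -0.7, -0.3]
width: 0.302
time: 13.2
tool_pos: [0.575, 0.0765, 0.3284]
tcp_rot: [2.216, 2.091, -0.165]
wrist_force: [-1.0, 0.4, -1.0]
width: 0.301Traceback (most recent call last):
  File "rem.py", line 5, in <module>
    print('tcp',s['tool_pos'].round(4),'G',G.round(4),'rem tool',(M.T@(T-G)/.025).round(2),'tx yaw',np.degrees(np.arctan2(M[1,0],M[0,0])).round(2),'f',s['wrist_force'].round(1),s['width'].round(3));print(M.round(3))
                                                                                                                                                                                 ^^^^^^^^^^^^^^^^
AttributeError: 'float' object has no attribute 'round'
```

```bash
sed -i "s/s\['width'\].round(3)/round(s['width'],3)/" rem.py; python3 rem.py .5664 .0715 .062; python3 - <<'E'
from h import *
p,d=imaging.read_camera('wrist');cv2.imwrite('pics/w9.png',p[:,:,::-1])
E
```

```text
tcp [0.575  0.0765 0.3284] G [0.5724 0.0548 0.1749] rem tool [ 1.28 -0.24  4.38] tx yaw 86.71 f [-1.   0.4 -1. ] 0.301
[[ 0.057  0.998 -0.017]
 [ 0.988 -0.059 -0.14 ]
 [-0.141 -0.008 -0.99 ]]
```

View pics/w9.png

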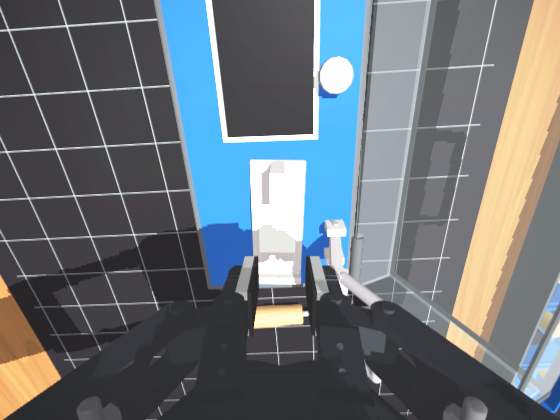

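```bash

python3 -m creep '[{"slide":[0.8,-0.24,0],"angular":[0,0,0]},{"slide":[0.48,0,0.5],"angular":[0,0,0]},{"slide":[0,0,1],"angular":[0,0,0]},{"slide":[0,0,1],"angular":[0,0,0]},{"slide":[0,0,0],"angular":[0,0,0]}]'
python3 rem.py .5664 .0715 .062; python3 - <<'E'
from h import *
s=bot.read_state();p,d=imaging.read_camera('wrist');cv2.imwrite('pics/w10.png',p[:,:,::-1])
np.savez('pics/w10.npz',pos=s['tool_pos'],rot=s['tcp_rot'],d=d)
E
```

```text
time: 13.67
tool_pos: [0.5688, 0.0993, 0.263]
tcp_rot: [2.215, 2.09, -0.164]
wrist_force: [-0.5, -1.2, -0.5]
width: 0.304
tcp [0.5688 0.0993 0.263 ] G [0.5664 0.0776 0.1096] rem tool [0.03 0.03 1.92] tx yaw 86.69 f [-0.5 -1.2 -0.5] 0.304
[[ 0.057  0.998 -0.015]
 [ 0.988 -0.059 -0.14 ]
 [-0.141 -0.007 -0.99 ]]
```

View pics/w10.png

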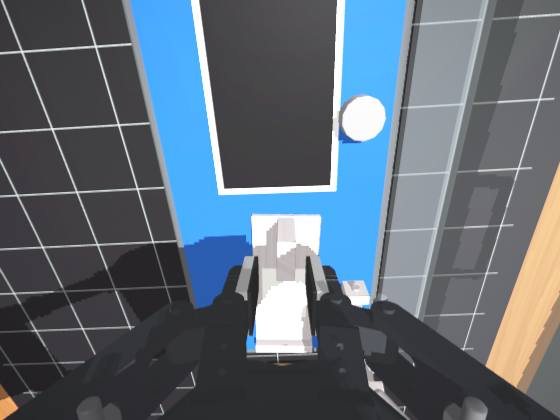

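```bash

python3 -m creep '[{"slide":[0,0.03,0.7],"angular":[0,0,0]},{"slide":[0,0,0.7],"angular":[0,0,0]},{"slide":[0,0,0.4],"angular":[0,0,0]},{"slide":[0,0,0],"angular":[0,0,0]}]'
python3 rem.py .5664 .0715 .062
python3 -m creep '[{"slide":[0,0,0],"angular":[0,0,0]},{"slide":[0,0,0],"angular":[0,0,0]},{"slide":[0,0,0],"angular":[0,0,0]},{"slide":[0,0,0],"angular":[0,0,0]}]' 1 40
python3 rem.py .5664 .0715 .062
python3 - <<'E'
from h import *
s=bot.read_state();p,d=imaging.read_camera('wrist');cv2.imwrite('pics/w11.png',p[:,:,::-1])
np.savez('pics/w11.npz',pos=s['tool_pos'],rot=s['tcp_rot'],d=d)
E
```

```text
time: 14.05
tool_pos: [0.5706, 0.093, 0.222]
tcp_rot: [2.215, 2.087, -0.158]
wrist_force: [-0.6, 0.3, -0.7]
width: 0.299
tcp [0.5706 0.093  0.222 ] G [0.5689 0.0714 0.0685] rem tool [ 0.03 -0.1   0.26] tx yaw 86.61 f [-0.6  0.3 -0.7] 0.299
[[ 0.059  0.998 -0.01 ]
 [ 0.988 -0.059 -0.139]
 [-0.14  -0.002 -0.99 ]]
time: 14.38
tool_pos: [0.5715, 0.0935, 0.224]
tcp_rot: [2.213, 2.086, -0.152]
wrist_force: [-0.9, -0.5, -1.0]
width: 0.129
tcp [0.5715 0.0935 0.224 ] G [0.5705 0.072  0.0705] rem tool [ 0.02 -0.16  0.34] tx yaw 86.61 f [-0.9 -0.5 -1. ] 0.129
[[ 0.059  0.998 -0.006]
 [ 0.989 -0.059 -0.139]
 [-0.139  0.002 -0.99 ]]
```

View pics/w11.png

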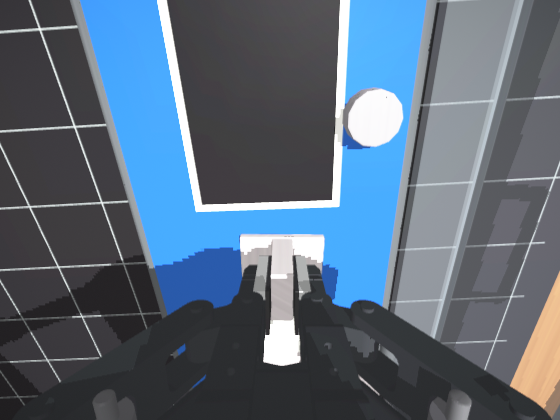

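```bash
for i in 1 2 3; do python3 -m creep '[{"slide":[0,0,0],"angular":[0,0,0]}]' >/dev/null; python3 rem.py .5664 .0715 .062|head -1; done
```

```text
tcp [0.5715 0.0935 0.2239] G [0.5705 0.072  0.0704] rem tool [ 0.02 -0.16  0.34] tx yaw 86.61 f [-0.2  0.7  3.4] 0.126
tcp [0.5715 0.0935 0.2239] G [0.5705 0.072  0.0704] rem tool [ 0.02 -0.16  0.34] tx yaw 86.61 f [ 0.4 -0.3  3.6] 0.127
tcp [0.5715 0.0935 0.2239] G [0.5705 0.072  0.0704] rem tool [ 0.02 -0.16  0.34] tx yaw 86.61 f [-0.6  0.8  5.4] 0.129
```

```bash

python3 -m creep '[{"slide":[0.3,-0.02,-0.04],"angular":[0,0,0]},{"slide":[0.4,-0.02,-0.056],"angular":[0,0,0]},{"slide":[0.4,-0.02,-0.056],"angular":[0,0,0]}]'
python3 rem.py .5664 .0715 .0704
python3 -m creep '[{"slide":[0.4,-0.02,-0.056],"angular":[0,0,0]},{"slide":[0.4,-0.02,-0.056],"angular":[0,0,0]},{"slide":[0.4,-0.02,-0.056],"angular":[0,0,0]},{"slide":[0.4,-0.02,-0.056],"angular":[0,0,0]}]'
python3 rem.py .5664 .0715 .0704
```

```text
time: 14.93
tool_pos: [0.5717, 0.1204, 0.2239]
tcp_rot: [2.212, 2.085, -0.155]
wrist_force: [-0.9, -3.2, 3.8]
width: 0.128
tcp [0.5717 0.1204 0.2239] G [0.5706 0.0986 0.0704] rem tool [-1.08 -0.1   0.15] tx yaw 86.6 f [-0.9 -3.2  3.8] 0.128
[[ 0.059  0.998 -0.007]
 [ 0.988 -0.059 -0.141]
 [-0.141  0.002 -0.99 ]]
time: 15.27
tool_pos: [0.5721, 0.1612, 0.2238]
tcp_rot: [2.211, 2.085, -0.155]
wrist_force: [0.2, -3.6, 5.8]
width: 0.125
tcp [0.5721 0.1612 0.2238] G [0.571  0.1393 0.0704] rem tool [-2.69 -0.02  0.38] tx yaw 86.64 f [ 0.2 -3.6  5.8] 0.125
[[ 0.058  0.998 -0.007]
 [ 0.988 -0.058 -0.141]
 [-0.141  0.001 -0.99 ]]
```

```bash

python3 -m creep '[{"slide":[0.4,-0.02,-0.056],"angular":[-0.02,0,-0.14]},{"slide":[0.4,-0.02,-0.056],"angular":[-0.02,0,-0.14]},{"slide":[0.4,-0.02,-0.056],"angular":[-0.02,0,-0.14]},{"slide":[0.4,-0.02,-0.056],"angular":[-0.02,0,-0.14]}]'
python3 rem.py .5664 .0715 .0704
python3 -m creep '[{"slide":[0.4,-0.02,-0.056],"angular":[0,0,0]},{"slide":[0.4,-0.02,-0.056],"angular":[0,0,0]},{"slide":[0.4,-0.02,-0.056],"angular":[0,0,0]},{"slide":[0.4,-0.02,-0.056],"angular":[0,0,0]},{"slide":[0,0,0],"angular":[0,0,0]}]'
python3 rem.py .5664 .0715 .0704
python3 - <<'E'
from h import *
s=bot.read_state();p,d=imaging.read_camera('wrist');cv2.imwrite('pics/w12.png',p[:,:,::-1])
np.savez('pics/w12.npz',pos=s['tool_pos'],rot=s['tcp_rot'],d=d)
p,d=imaging.read_camera('scene');a=p[165:315,180:390,::-1];cv2.imwrite('pics/s12.png',cv2.resize(a,None,fx=3.5,fy=3.5,interpolation=cv2.INTER_CUBIC))
E
```

```text
time: 15.6
tool_pos: [0.5719, 0.2016, 0.2239]
tcp_rot: [2.168, 2.128, -0.153]
wrist_force: [0.1, -6.4, 9.5]
width: 0.129
tcp [0.5719 0.2016 0.2239] G [0.5717 0.1797 0.0704] rem tool [-4.29 -0.13  0.61] tx yaw 88.93 f [ 0.1 -6.4  9.5] 0.129
[[ 0.018  1.    -0.001]
 [ 0.99  -0.018 -0.141]
 [-0.141  0.001 -0.99 ]]
time: 16.02
tool_pos: [0.5706, 0.2436, 0.2239]
tcp_rot: [2.169, 2.129, -0.149]
wrist_force: [-0.9, 1.6, 7.4]
width: 0.127
tcp [0.5706 0.2436 0.2239] G [0.5704 0.2221 0.0704] rem tool [-5.97 -0.05  0.84] tx yaw 88.92 f [-0.9  1.6  7.4] 0.127
[[ 0.019  1.    -0.001]
 [ 0.99  -0.019 -0.139]
 [-0.139  0.002 -0.99 ]]
```

View pics/s12.png

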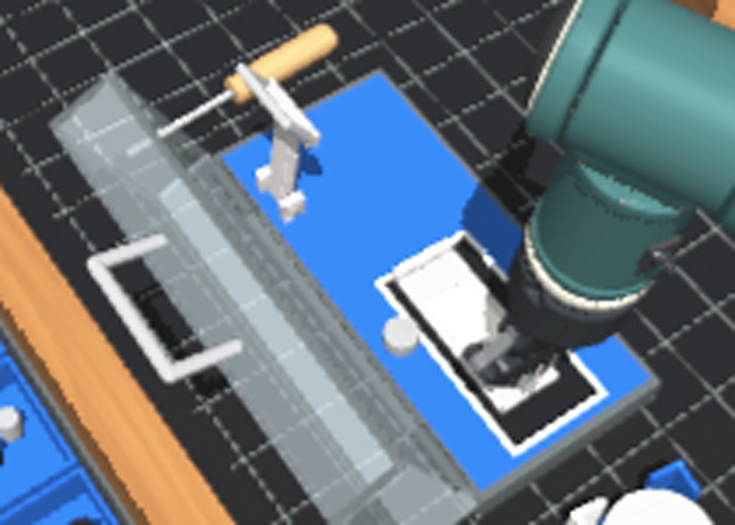

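View pics/w12.png

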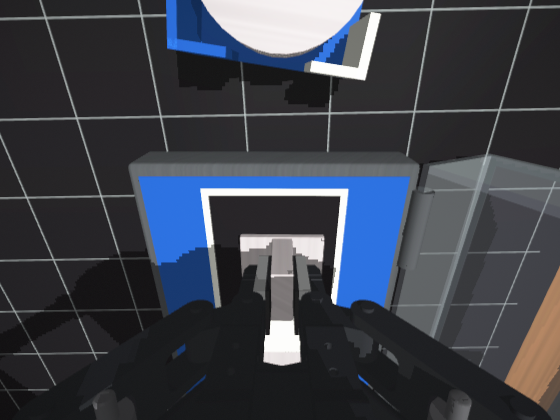

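```bash
python3 - <<'E'
from h import *
z=np.load('pics/w12.npz');s=dict(tool_pos=z['pos'],tcp_rot=z['rot']);c=cam('wrist',s);print(c[3][:3,3])
a=cv2.imread('pics/w12.png')[170:320,190:370];cv2.imwrite('pics/w12c.png',cv2.resize(a,None,fx=4,fy=4,interpolation=cv2.INTER_CUBIC))
E
```

```text
[0.57134521 0.3172602  0.18410521]
```

View pics/w12c.png

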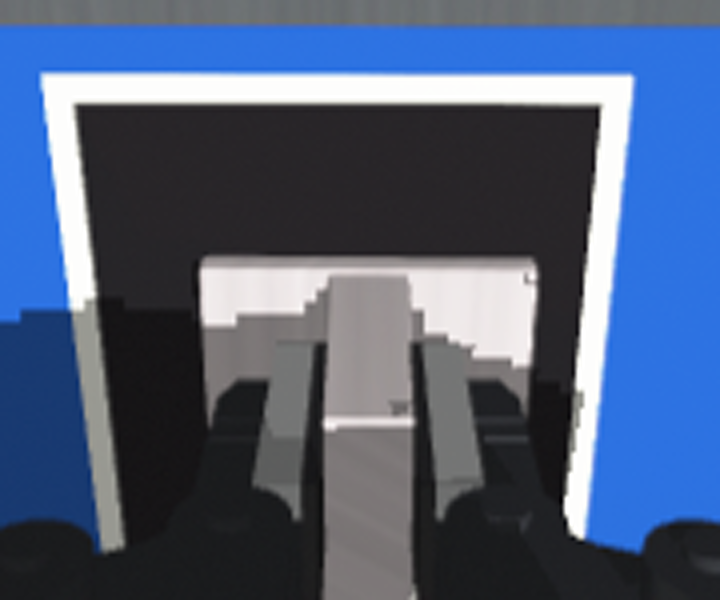

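```bash
python3 - <<'E'
from h import *
z=np.load('pics/w12.npz');s=dict(tool_pos=z['pos'],tcp_rot=z['rot']);c=cam('wrist',s)
m=lambda a:(np.array(a,float)+.5)/4-.5+[190,170]
print('inner',plane(c,m([(76,105),(601,103),(125,548),(565,535)]),.03).round(4))
print('outer',plane(c,m([(42,74),(633,75)]),.03).round(4))
print('plate end low',plane(c,m([(200,257),(537,257)]),.03).round(4),'top',plane(c,m([(200,268),(537,268)]),.035).round(4))
E
```

```text
inner [[0.529  0.2548 0.03  ]
 [0.6036 0.2537 0.03  ]
 [0.5269 0.1721 0.03  ]
 [0.6029 0.1735 0.03  ]]
outer [[0.5248 0.2596 0.03  ]
 [0.6078 0.2578 0.03  ]]
plate end low [[0.5446 0.2296 0.03  ]
 [0.5957 0.2286 0.03  ]] top [[0.5453 0.2306 0.035 ]
 [0.5949 0.2297 0.035 ]]
```

```bash

python3 -m creep '[{"slide":[0.25,-0.08,-0.036],"angular":[0,0,0]},{"slide":[0.25,-0.09,-0.036],"angular":[0,0,0]},{"slide":[0,0,0],"angular":[0,0,0]}]'
python3 - <<'E'
from h import *
s=bot.read_state();p,d=imaging.read_camera('wrist');print(s['tool_pos'])
np.savez('pics/w13.npz',pos=s['tool_pos'],rot=s['tcp_rot'],d=d)
a=p[170:320,190:370,::-1];cv2.imwrite('pics/w13c.png',cv2.resize(a,None,fx=4,fy=4,interpolation=cv2.INTER_CUBIC))
E
```

```text
time: 16.37
tool_pos: [0.5664, 0.2556, 0.2239]
tcp_rot: [2.169, 2.128, -0.15]
wrist_force: [0.2, -0.5, 7.2]
width: 0.128
[0.56643668 0.25560042 0.22388109]
```

View pics/w13c.png

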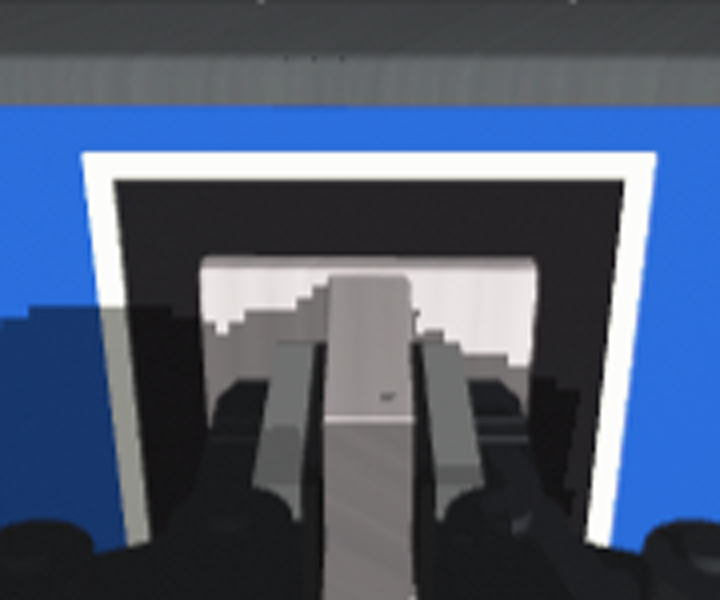

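```bash
python3 - <<'E'
from h import *
z=np.load('pics/w13.npz');s=dict(tool_pos=z['pos'],tcp_rot=z['rot']);c=cam('wrist',s)
m=lambda a:(np.array(a,float)+.5)/4-.5+[190,170]
print('inner',plane(c,m([(115,181),(624,180),(150,540),(586,540)]),.03).round(4))
print('plate end low',plane(c,m([(200,257),(538,257)]),.03).round(4),'top',plane(c,m([(200,268),(538,268)]),.035).round(4))
E
```

```text
inner [[0.529  0.2545 0.03  ]
 [0.6037 0.2532 0.03  ]
 [0.5273 0.1856 0.03  ]
 [0.6025 0.1841 0.03  ]]
plate end low [[0.5404 0.2415 0.03  ]
 [0.5917 0.2405 0.03  ]] top [[0.5412 0.2425 0.035 ]
 [0.5909 0.2415 0.035 ]]
```

```bash

python3 -m creep '[{"slide":[0,0,0],"angular":[0,0,0]},{"slide":[0,0,0],"angular":[0,0,0]},{"slide":[0,0,-0.4],"angular":[0,0,0]},{"slide":[0,0,-0.8],"angular":[0,0,0]},{"slide":[0,0,-1],"angular":[0,0,0]}]' 0.4
python3 -m creep '[{"slide":[0,0,-1],"angular":[0,0,0]},{"slide":[-0.3,-1,-1],"angular":[0,1,0]},{"slide":[-0.6,-1,-1],"angular":[0,1,0]},{"slide":[-1,-1,-1],"angular":[0,0,0]},{"slide":[-1,0,-0.5],"angular":[0,0,0]}]'
python3 -m creep '[{"slide":[-1,0,0],"angular":[0,0,0]},{"slide":[-1,0,0],"angular":[0,0,0]},{"slide":[0,0,0],"angular":[0,0,0]},{"slide":[0,0,0],"angular":[0,0,0]}]'
python3 - <<'E'
from h import *
s=bot.read_state();p,d=imaging.read_camera('wrist');print(s['tool_pos'],s['wrist_force'])
np.savez('pics/w14.npz',p=p,pos=s['tool_pos'],rot=s['tcp_rot'],d=d);cv2.imwrite('pics/w14.png',p[:,:,::-1])
p,d=imaging.read_camera('scene');cv2.imwrite('pics/s14f.png',p[:,:,::-1]);a=p[165:315,180:390,::-1];cv2.imwrite('pics/s14.png',cv2.resize(a,None,fx=3.5,fy=3.5,interpolation=cv2.INTER_CUBIC))
p,d=imaging.read_camera('top');cv2.imwrite('pics/t14.png',p[:,:,::-1])
E
```

```text
time: 16.83
tool_pos: [0.565, 0.2621, 0.2755]
tcp_rot: [2.172, 2.13, -0.16]
wrist_force: [0.6, 0.2, -0.1]
width: 0.304
time: 17.25
tool_pos: [0.488, 0.2014, 0.3935]
tcp_rot: [-2.24, -2.202, -0.003]
wrist_force: [0.3, 0.0, -0.2]
width: 0.298
time: 17.58
tool_pos: [0.4897, 0.1505, 0.3908]
tcp_rot: [2.246, 2.197, 0.001]
wrist_force: [0.3, -0.1, 0.1]
width: 0.3
[0.48966881 0.15051195 0.39080592] [ 0.27737666 -0.07985369  0.11596724]
```

View pics/w14.png

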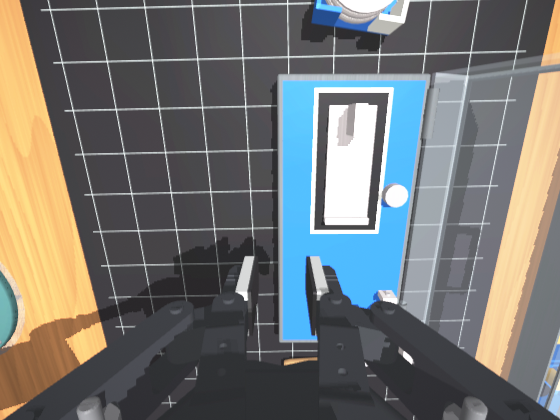

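View pics/s14f.png

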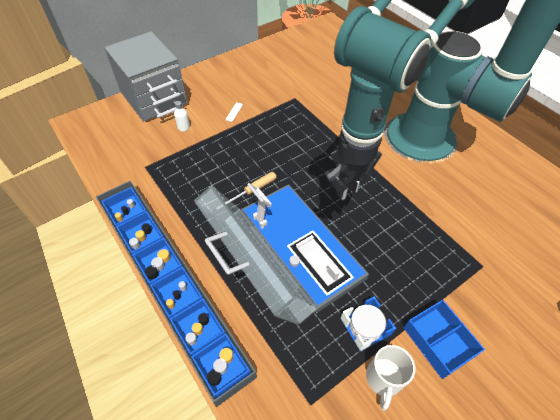

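View pics/t14.png

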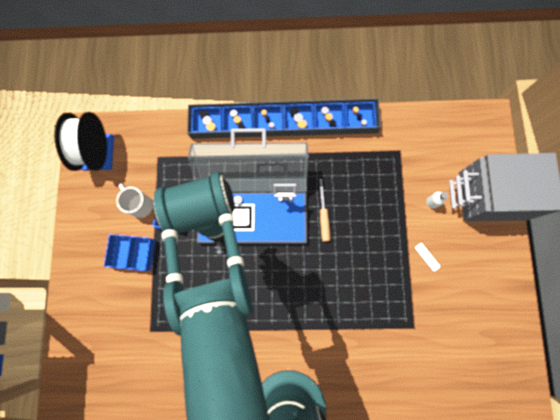

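Now measure the plate against the pane border in the wrist view.

```bash
python3 - <<'E'
from h import *
a=cv2.imread('pics/w14.png')[80:240,280:440];cv2.imwrite('pics/w14c.png',cv2.resize(a,None,fx=3.7,fy=3.7,interpolation=cv2.INTER_CUBIC))
z=np.load('pics/w14.npz');c=cam('wrist',dict(tool_pos=z['pos'],tcp_rot=z['rot']))
g=z['p'].min(2);out=[]
dark=(z['p'].max(2)<90).astype(np.uint8);w=(g>110).astype(np.uint8)
# pane: hole contour of white border; plate: white comp inside
cs,h=cv2.findContours(w,cv2.RETR_CCOMP,cv2.CHAIN_APPROX_NONE)
for i,k in enumerate(cs):
    if cv2.contourArea(k)<1500: continue
    x,y,ww,hh=cv2.boundingRect(k)
    if not(290<x<400 and 80<y<130): continue
    for zz in (.03,.035):
        q=plane(c,k[:,0,:],zz)[:,:2].astype(np.float32)*1000
        print('hole' if h[0][i][3]>=0 else 'outer',(x,y,ww,hh),zz,cv2.minAreaRect(q))
E
```

```text
outer (324, 103, 54, 122) 0.03 ((565.9982299804688, 176.0733642578125), (137.10084533691406, 53.813751220703125), 89.69931030273438)
outer (324, 103, 54, 122) 0.035 ((564.86376953125, 176.8743896484375), (135.03384399414062, 53.0024528503418), 89.69929504394531)
outer (310, 87, 99, 147) 0.03 ((580.5109252929688, 178.00149536132812), (164.0433349609375, 114.33782196044922), 88.82001495361328)
outer (310, 87, 99, 147) 0.035 ((579.1576538085938, 178.77340698242188), (161.570068359375, 112.61405181884766), 88.82000732421875)
hole (314, 92, 76, 139) 0.03 ((565.5040283203125, 177.9228515625), (155.1957244873047, 75.13977813720703), 88.88157653808594)
hole (314, 92, 76, 139) 0.035 ((564.3770141601562, 178.69598388671875), (152.85589599609375, 74.00692749023438), 88.88157653808594)
```

View pics/w14c.png

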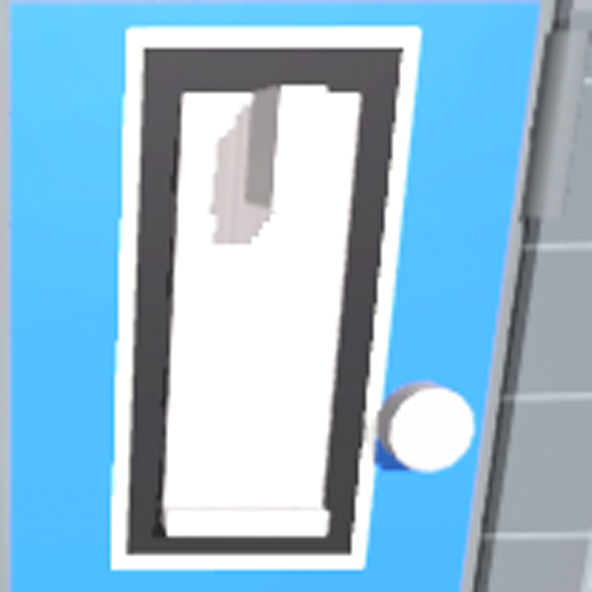

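```bash
python3 - <<'E'
from h import *
z=np.load('pics/w14.npz');c=cam('wrist',dict(tool_pos=z['pos'],tcp_rot=z['rot']))
m=lambda a:(np.array(a,float)+.5)/3.7-.5+[280,80]
print('cam',c[3][:3,3])
print('inner pane TL TR BL BR',plane(c,m([(146,48),(404,49),(127,553),(350,552)]),.03).round(4))
print('plate',plane(c,m([(182,93),(361,93),(165,508),(325,508)]),.035).round(4))
print('rib outer',plane(c,m([(165,535),(328,535)]),.043).round(4),plane(c,m([(165,535),(328,535)]),.038).round(4))
E
```

```text
cam [0.49075073 0.22920348 0.3616441 ]
inner pane TL TR BL BR [[0.531  0.2556 0.03  ]
 [0.6043 0.2538 0.03  ]
 [0.5275 0.1022 0.03  ]
 [0.6005 0.101  0.03  ]]
plate [[0.5408 0.2432 0.035 ]
 [0.5915 0.2421 0.035 ]
 [0.5388 0.1192 0.035 ]
 [0.5898 0.1181 0.035 ]]
rib outer [[0.5378 0.113  0.043 ]
 [0.5889 0.1119 0.043 ]] [[0.5386 0.1112 0.038 ]
 [0.5904 0.11   0.038 ]]
```

```bash
python3 - <<'E'
import cv2,numpy as np
a=cv2.imread('pics/s7.png');b=cv2.imread('pics/s8.png');e=cv2.imread('pics/s14.png')
t=a[118:178,288:330]
for im in (a,b,e):
    r=cv2.matchTemplate(im[90:210,250:370],t,cv2.TM_CCOEFF_NORMED);print(cv2.minMaxLoc(r)[1:2],cv2.minMaxLoc(r)[3])
k=np.hstack([x[40:240,220:370] for x in (a,b,e)]);cv2.imwrite('pics/cmp.png',cv2.resize(k,None,fx=1.7,fy=1.7))
E
```

```text
(1.0,) (38, 28)
(0.9867262244224548,) (38, 27)
(0.6193825602531433,) (0, 0)
```

View pics/cmp.png

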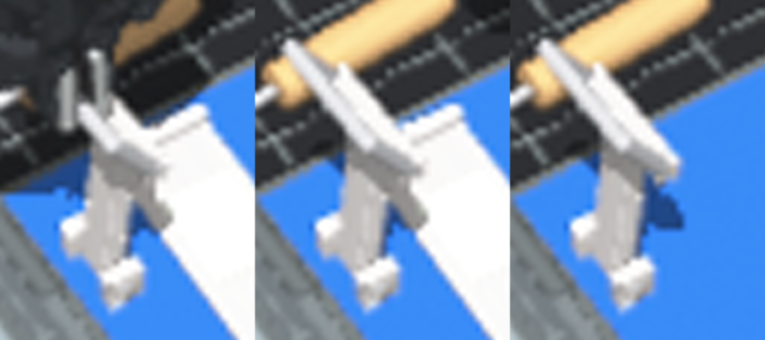

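```bash
python3 -c "
from workcell import bot,order
s=bot.read_state();print(s['time'],s['wrist_force'].round(1));print(order.finish_job())"
```

```text
17.7333 [-0.   0.2  0.7]
the job is handed in; nothing more can be done
None
```

I opened the cover past its balance point so it sank back open, then raised the clamp bar until it pressed hard on its stop. I then slid the plate along the deck by its tab onto the pane, let go, backed off and handed the job in at 17.7 s.

- **Plate:** The last wrist view puts it about 0.6 mm off the pane's centre in each direction and about 0.3° from square. That is within what I could measure, as the calibration is good to about 2 mm. The tool height read constant to about 0.1 mm during the slide, with a light downward press throughout, so the plate stayed flat.
- **Cover:** It looks fully open and leaning back in the scene and top views. I judged this by eye and did not measure its angle.
- **Clamp bar:** It stands where it was pressed onto its stop. By picture comparison it moved less than a pixel after release, and by eye it has not moved since.
- **Other objects:** The bystanders looked undisturbed in the camera views, judged by eye only. The strongest force printed after a move was about 48 N, reached pressing the bar against its stop through the fingers. The wrist force was near zero at hand-in.

No check failed. The only disagreement was between two estimates of the plate's far-end gap to the pane edge just before release: 12.9 mm and 11.9 mm, against 12 mm wanted.

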